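# Press a tub's snap lid shut round its rim

### The arm

A 6-joint arm with a two-finger parallel gripper is mounted at the origin on the work surface. World frame = base frame: x ahead of the robot, y to its left, z up, the work surface at z = 0. Lengths are in m, angles in degrees, forces in N, time in s.
With the tool pointing down it reaches from about 0.35 to 0.875 m from the base axis. Payload 4.2 kg.
Tool frame: the origin (TCP) lies at the centre of the arm's flange, where the gripper is bolted on; the fingertips stand 182 mm ahead of it and the grasp point (between the pads) lies 164 mm ahead of it (r.nose_length is the distance from the TCP to the fingertips, in m); z points along the fingers, y is the line along which they close (so a half turn about z gives the same grasp; the last joint's range is limited). The gripper opens to 87 mm and grips with 3 to 60 N. Pads are 19 mm wide; open, the fingers measure 117 mm over their backs; the gripper's body (75 mm by 190 mm) begins 51 mm behind the grasp point.
Start: joints at [-59.782, 22.042, 0.453, 0, -68.411, -14.817], TCP at [0.166, -0.603, 0.405] pointing down, gripper open.
Joint ranges: [-179.83, 179.83], [-69.29, 118.12], [-61.27, 80.66], [-181.25, 117.63], [-171.15, -9.14], [-177.46, 177.46]. Speed limits (degrees/s): [159.86, 159.86, 180, 180, 180, 180].

### API

Orientations are given as a 3x3 rotation matrix whose columns are the frame's x, y, z axes.
In Python, from station import r, vision gives the robot as it stands. The module is installed in compiled form; this text tells all that it offers.
- The arm moves only by the shell command python3 -m creep 'ROWS'. ROWS is JSON, a list of rows, each a list of 7 numbers: the opening, from -1 (shut) to 1 (fully open), then the shift along the tool's x, y, z in mm, then the turn, a rotation vector about the tool's x, y, z in degrees. A call has 1 to 8 rows; each row is the pose to reach, as a shift and turn from the pose commanded when the call began, along the tool's axes at that moment; what a row does not reach only later rows make up. A row lasts 1/12 s, in which the tool goes at most 41.7 mm and 7.16 degrees, less where a joint would pass 70% of its speed; a pose out of reach is approached as far as the arm can. A call with a gripper value outside its range is refused whole. The fingers move at their own pace and stop on an object; the grip force is fixed at half the most. Time passes only in rows, so rows that repeat a pose let the fingers close. It gives the time, the measured TCP pose, the force, the opening and the grip force at its end, in the units of the state.
- r.sense(): the state, without advancing time (a new reading comes with each control period).
- vision.capture(name): name is "scene" or "side" or "wrist"; returns (picture, depth): 400x640x3 uint8, red, green, blue; 400x640 float32, m along the optical axis (not along the pixel's ray), 0 where there is no reading.
- vision.camera_model(name): a dict with "vertical_fov" (degrees; the focal length in pixels is half the picture's height over the tangent of half this angle, whatever the lens; pixels are square), "cx", "cy" (the principal point, pixels), "extrinsics" (4x4, takes a point from camera to world coordinates); the wrist camera has in their place "mount" (4x4, takes a point from camera to tool coordinates, whose origin is the TCP and whose axes are the flange's). Camera axes: x right, y down, z forward; pixel columns grow to the right and rows downward; lengths in m; the calibration is good to about 2 mm. The wrist camera is an equidistant fisheye: a pixel r from the principal point sees the ray r / f radians off the axis. A picture is of the moment at which its call begins: read the wrist's pose just before it. camera_model takes no time and is no camera call.
- r.finish_job(): hands the job in; it is judged then, once.
Trained networks look in the newest picture that a camera, given by its name, has taken for a name from the list of things; names that differ only in an ending like _2 or _b are one class to them, and where a whole thing is asked for, a point or a joint stands for the part that bears it (a point fixed in the world has none). Each returns a list of dicts, best first, with "conf" (0 to 1); they miss things now and then, are a little off and sometimes report something else, mostly with a low value. They report only what shows in the picture. A call takes as long as a camera call.
- vision.find_in(camera, thing): "uv" ([column, row] in pixels, amid what is visible of it).
- vision.cut_out(camera, thing): "region" (400x640 bool, what is visible of it) and "uv" ([column, row] in pixels, amid what is visible of it).
The state is a dict: "time_s": time; "joints": joint angles; "joint_velocities": joint speeds; "effort": joint torques, N m; "tcp_pos": TCP position; "ee_rot": TCP orientation; "wrist_force": force on the tool from outside, world axes, zero at the start; "moment": the same for the moment, N m; "gripper_width": opening from 0.0 (shut) to 1.0 (fully open); "gripper_force": force on a finger pad.
Only numpy, scipy, OpenCV 4.12 (cv2) and the standard library are available. Lean on these libraries where they do the work, as an engineer would, in place of code of your own. Each camera call takes 0.05 s, during which the arm holds its last target. There are 200 camera calls.

### The job

The lid has been laid on the white filling tub but its rim still stands proud. Press the rim down from above with the fingertips, section by section all the way round, until all four sections have clicked fully home, then take the fingers away. Only press: do not lift, tip or shove the tub, and leave the loaf, the flour dredger and the scraper where they are.

Things in the scene. Friction and masses are not known exactly. Their poses are not given: they have to be found in the camera images.
- tub: Loose white plastic pail, full, about 1.9 to 3.4 kg, upright on the bench: 140 mm high to its lip, 184 mm across the foot, 214 mm over the collar (a ledge 113 to 119 mm up). A thin wire bail handle hangs down on its -x side, out to 116 mm from the axis. Origin: centre of the underside, z up. Its lid lies on it (see lid_panel).
- lid_panel (a point): Centre of the lid's flat middle panel, on the tub's axis, 140 mm above its origin. Panel (84 mm radius) and the thin wall round it (87 mm radius, top at 146 mm) are fixed: pressing them does nothing. Outside lies the lid's white rim, a ring from 88 to 106 mm radius cut by four slits into sections a, b, c, d of 87 degrees, centred on the tub's +x, +y, -x, -y axes.
- pad_a (a point): Top centre of the thumb pad (11 mm radially, 36 mm along the rim, 1.5 mm proud of it) in the middle of rim section a, 97 mm from the tub's axis on its +x side; it goes down with the section. Height above the tub's origin: 155.5 mm with the section raised, 147.5 mm with it clicked shut. The rim top beside the pad is 1.5 mm lower.
- pad_b (a point): The same for section b, on the tub's +y side.
- pad_c (a point): The same for section c, on the tub's -x side.
- pad_d (a point): The same for section d, on the tub's -y side.
- rim_a (a joint): How far rim section a is pressed straight down, in m: 0 raised, 0.008 clicked shut. It resists with 4 N at first, up to about 10 N after 1 to 2 mm, then less; past 5 mm it snaps down by itself to a firm stop and stays. Let go before 4 mm, it springs up. Press anywhere along it. Sections b and d may be shut at the start, a and c are not; pressing a shut one again does no harm.
- rim_b (a joint): The same for section b.
- rim_c (a joint): The same for section c.
- rim_d (a joint): The same for section d.
- loaf: Bystander: round brown cob loaf, 160 mm across and 80 mm high, loose. Origin at the centre of its underside.
- dredger: Bystander: upright aluminium flour dredger, 74 mm across and 101 mm high, loose. Origin at the centre of its underside.
- scraper: Bystander: bench scraper lying flat, loose: a wooden handle 150 mm long, 26 mm wide and 24 mm high along its own y, with a steel blade that reaches 92 mm to +x. Origin under the middle of the handle.

How it is judged (in metres and radians):
At the end, for the whole second after the job is handed in: All four rim sections are pressed down at least 6.5 of their 8 mm (clicked shut); the tub stands upright on the bench at rest, within 40 mm of where it was; loaf, dredger and scraper are within 30 mm of where they were (value of joint each of rim_a, rim_b, rim_c, rim_d above 0.0065 m and height (world z) of tub below 0.005 m and angle between tub's own z axis and vertical below 0.05 rad and linear speed of tub below 0.02 m/s and distance of tub from where it was at the start of the episode below 0.04 m and distance of each of loaf, dredger, scraper from where it was at the start of the episode below 0.03 m); the robot touches nothing.
It fails at once if the tub is lifted off the bench (height (world z) of tub above 0.012 m).
It fails at once if the tub is tipped (angle between tub's own z axis and vertical above 0.15 rad).
It fails at once if the tub is shoved away (more than 40 mm) (distance of tub from where it was at the start of the episode above 0.04 m).
It fails at once if the loaf, dredger or scraper is moved or carried (more than 30 mm) (distance of any of loaf, dredger, scraper from where it was at the start of the episode above 0.03 m).
It also fails if it takes over 48 s, if anything falls off the work surface, if the arm or the gripper's body presses on something with over 40 N, if the wrist force passes 120 N, or if a joint passes its speed limit or range.

## Working session

There is one attempt and no reset: what is moved stays moved. The work goes in short steps, Python scripts to look and compute and a shell command to move; the robot and the scene stay as the last step left them, time stands still between calls to the robot, and variables do not carry over. Pictures are saved under pics/ and viewed, at most 10 in all, crops included, and the job is handed in when it is done.

```bash
mkdir -p pics; cat > h.py <<'E'
import numpy as np, cv2
from station import r, vision
def cloud(name):
    s=r.sense(); p,d=vision.capture(name); m=vision.camera_model(name)
    f=200/np.tan(np.radians(m["vertical_fov"])/2)
    v,u=np.mgrid[0:400,0:640]; x=(u-m["cx"])/f; y=(v-m["cy"])/f
    if name=="wrist":
        t=np.hypot(x,y); k=np.tan(np.minimum(t,1.5))/np.maximum(t,1e-9); x=x*k;y=y*k
        T=np.eye(4);T[:3,:3]=s["ee_rot"];T[:3,3]=s["tcp_pos"];T=T@m["mount"]
    else: T=np.array(m["extrinsics"])
    P=np.stack([x*d,y*d,d],-1)@T[:3,:3].T+T[:3,3]; P[d<=0]=np.nan
    return p,P
E
python3 - <<'E'
from h import *
s=r.sense();print(s)
ims=[]
for c in ("scene","side"):
    p,P=cloud(c); ims.append(p)
    for t in ("tub","loaf","dredger","scraper","pad_a"):
        for o in vision.cut_out(c,t)[:5 if t=="pad_a" else 1]:
            Q=P[o["region"]]; print(c,t,round(o["conf"],2),np.round(o["uv"]),np.round(np.nanmedian(Q,0),3),np.round(np.nanpercentile(Q,[2,98],axis=0),3).tolist())
    cv2.imwrite(f"pics/{c}.png",p[...,::-1])
E
```

```text
{'time_s': 0.0, 'joints': array([-5.97848499e+01,  2.20912957e+01,  3.81041535e-01, -2.92031725e-02,
       -6.84138347e+01, -1.48151808e+01]), 'joint_velocities': array([-0.01822714,  0.01127351, -0.06214702, -0.11053572,  0.08411683,
        0.02543618]), 'effort': array([ 6.62284019e-04, -3.90670288e+01,  1.87405139e+01,  4.21999767e+00,
        1.09381479e-02, -1.84273822e-04]), 'tcp_pos': array([ 0.16593849, -0.60235746,  0.40366162]), 'ee_rot': array([[-9.64145429e-01, -2.65373565e-01, -6.80337108e-04],
       [-2.65374420e-01,  9.64143125e-01,  2.10999585e-03],
       [ 9.60052232e-05,  2.21488692e-03, -9.99997543e-01]]), 'wrist_force': array([ 0.06004798,  0.33037239, -0.60392796]), 'moment': array([-0.03239511, -0.01755167, -0.04159279]), 'gripper_force': 0.0, 'gripper_width': 0.9976818431284613}
scene tub 0.7 [250. 202.] [ 0.582 -0.142  0.14 ] [[0.462, -0.249, 0.007], [0.656, -0.055, 0.156]]
scene loaf 0.86 [328. 258.] [0.663 0.077 0.065] [[0.582, 0.006, 0.027], [0.716, 0.145, 0.081]]
scene dredger 0.93 [167. 222.] [ 0.64  -0.353  0.086] [[0.599, -0.392, 0.007], [0.66, -0.3
[... 607 characters left out ...]
56]]
side loaf 0.91 [285. 221.] [0.623 0.099 0.062] [[0.565, 0.017, 0.001], [0.702, 0.149, 0.081]]
side dredger 0.73 [367. 121.] [ 0.619 -0.354  0.095] [[0.589, -0.522, -0.001], [0.679, -0.329, 0.103]]
side scraper 0.89 [419. 152.] [ 0.426 -0.376  0.01 ] [[0.377, -0.454, 0.002], [0.48, -0.31, 0.026]]
side pad_a 0.73 [331. 135.] [ 0.639 -0.179  0.153] [[0.605, -0.238, 0.144], [0.655, -0.113, 0.157]]
side pad_a 0.71 [332. 168.] [ 0.568 -0.062  0.151] [[0.507, -0.103, 0.12], [0.639, -0.049, 0.157]]
side pad_a 0.59 [379. 168.] [ 0.464 -0.116  0.153] [[0.447, -0.197, 0.136], [0.497, -0.068, 0.157]]
side pad_a 0.47 [378. 135.] [ 0.533 -0.243  0.146] [[0.475, -0.395, 0.027], [0.601, -0.213, 0.149]]
```

```bash
python3 - <<'E'
from h import *
from scipy.optimize import least_squares
Qs=[]
for c in ("scene","side"):
    p,P=cloud(c)
    Qs.append(P.reshape(-1,3))
    cv2.imwrite(f"pics/{c}2.png",cv2.resize(p[100:280,130:450],None,fx=2.5,fy=2.5)[...,::-1])
    Q=Qs[-1]; 
    m=(Q[:,2]>.143)&(Q[:,2]<.16)&(np.hypot(Q[:,0]-.555,Q[:,1]+.153)<.13); Q=Q[m]
    # outer rim 106mm: outermost radius in angular bins
    c0=np.array([.555,-.153])
    for _ in range(5):
        D=Q[:,:2]-c0; a=np.degrees(np.arctan2(D[:,1],D[:,0]))//10; R=np.hypot(*D.T)
        E=np.array([Q[a==k][np.argsort(R[a==k])[int(.95*(a==k).sum())],:2] for k in np.unique(a) if (a==k).sum()>10])
        s=least_squares(lambda q:np.hypot(E[:,0]-q[0],E[:,1]-q[1])-q[2],[*c0,.105],loss="soft_l1",f_scale=.002); c0=s.x[:2]
    print(c,s.x.round(4))
    D=Q[:,:2]-c0; R=np.hypot(*D.T); a=np.degrees(np.arctan2(D[:,1],D[:,0])); ok=(R>.093)&(R<.101)
    print([(k,int((ok&(a//6*6==k)).sum()),round(float(np.median(Q[ok&(a//6*6==k),2])*1000),1)) for k in range(-180,180,6) if (ok&(a//6*6==k)).any()])
E
```

```text
scene [ 0.5538 -0.1557  0.1054]
[(-180, 8, 154.7), (-174, 8, 152.9), (-168, 10, 153.1), (-162, 11, 153.8), (-156, 7, 153.0), (-150, 9, 146.0), (-144, 9, 145.5), (-138, 8, 146.3), (-132, 7, 145.1), (-126, 10, 145.9), (-120, 9, 146.7), (-114, 15, 146.9), (-108, 9, 147.4), (-102, 13, 146.6), (-96, 9, 147.4), (-90, 11, 145.5), (-84, 10, 146.1), (-78, 9, 146.1), (-72, 12, 146.2), (-66, 6, 147.5), (-60, 10, 154.6), (-54, 12, 153.5), (-48, 12, 154.3), (-42, 11, 153.1), (-36, 10, 154.5), (-30, 14, 155.0), (-24, 11, 154.8), (-18, 14, 153.7), (-12, 11, 155.9), (-6, 13, 153.7), (0, 12, 153.8), (6, 13, 153.3), (12, 13, 154.5), (18, 14, 153.7), (24, 10, 153.9), (30, 11, 154.2), (36, 12, 153.8), (42, 15, 153.8), (48, 14, 153.5), (54, 9, 153.3), (60, 15, 153.8), (66, 14, 155.8), (72, 11, 155.1), (78, 11, 154.9), (84, 9, 154.7), (90, 13, 153.1), (96, 11, 152.8), (102, 10, 155.0), (108, 11, 152.9), (114, 9, 154.1), (120, 8, 155.1), (126, 10, 153.0), (132, 10, 154.2), (138, 12, 153.6), (144, 9, 153.7), (150, 12, 153.8), (156, 8, 155.8), (162, 9, 154.7), (168, 8, 155.6), (174, 9, 153.8)]
side [ 0.5516 
[... 338 characters left out ...]
 (-72, 6, 145.6), (-66, 4, 146.0), (-60, 3, 152.1), (-54, 11, 152.7), (-48, 5, 152.1), (-42, 8, 154.0), (-36, 6, 153.3), (-30, 8, 153.8), (-24, 6, 155.0), (-18, 7, 154.6), (-12, 8, 154.2), (-6, 6, 153.0), (0, 7, 153.8), (6, 7, 154.2), (12, 7, 153.3), (18, 6, 153.5), (24, 5, 154.6), (30, 6, 153.2), (36, 6, 153.1), (42, 9, 153.1), (48, 8, 152.3), (54, 5, 154.4), (60, 7, 154.3), (66, 9, 155.8), (72, 7, 155.4), (78, 11, 154.9), (84, 12, 153.7), (90, 6, 152.8), (96, 11, 153.4), (102, 10, 153.3), (108, 9, 153.9), (114, 7, 153.0), (120, 11, 154.2), (126, 8, 155.0), (132, 7, 153.5), (138, 9, 152.8), (144, 9, 153.1), (150, 7, 153.3), (156, 6, 155.2), (162, 8, 154.8), (168, 9, 154.8), (174, 7, 154.4)]
```

View pics/scene2.png

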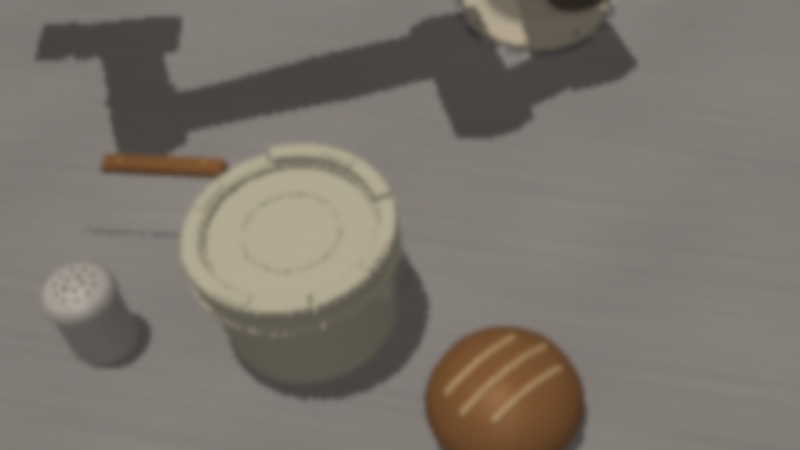

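The picture shows the lid at about (290,230), with slits near (270,160), (385,195) and (310,300). The upper-left section is already shut. The pads lie at about -16°, 74°, 164° and -106° (shut) around a centre of (0.553, -0.155), which is consistent with 146 and 154 mm rim heights and a 105 mm radius.

```bash
R='[-1,-574,279,0,0,0,31]'; python3 -m creep '[[-1,-574,279,0,0,0,31],[-1,-574,279,0,0,0,31],[-1,-574,279,0,0,0,31],[-1,-574,279,0,0,0,31],[-1,-574,279,0,0,0,31],[-1,-574,279,0,0,0,31],[-1,-574,279,0,0,0,31],[-1,-574,279,0,0,0,31]]'
cat > go.py <<'E'
import numpy as np
from station import r
C=np.array([.553,-.155])
s=r.sense();R=np.array(s["ee_rot"]);p=s["tcp_pos"]
print("t",s["time_s"],"tcp",p.round(4),"tip z",round(p[2]-.182,4),"F",s["wrist_force"].round(1),"grip",s["gripper_width"],"tool y deg",np.degrees(np.arctan2(R[1,1],R[0,1])).round(1), "tilt",R[:2,2].round(4))
for n,a in (("P1",-16),("P2",74),("P3",164),("P4",-106)):
    t=C+.097*np.array([np.cos(np.radians(a)),np.sin(np.radians(a))])
    print(n,t.round(3),"tool shift mm",(R.T@np.array([*(t-p[:2]),0])*1000).round(1))
E
python3 go.py
```

```text
time_s: 1.37
tcp_pos: [0.4089, -0.3887, 0.4052]
ee_rot: [[-0.963, 0.269, 0.001], [0.269, 0.963, -0.0], [-0.001, -0.0, -1.0]]
wrist_force: [0.6, -1.2, -0.2]
gripper_width: 0.476
gripper_force: 0.0
t 1.3667 tcp [ 0.4089 -0.3887  0.4052] tip z 0.2232 F [ 0.6 -1.2 -0.2] grip 0.47568688239130374 tool y deg 74.4 tilt [ 0.0006 -0.0004]
P1 [ 0.646 -0.182] tool shift mm [-1.730e+02  2.632e+02  1.000e-01]
P2 [ 0.58  -0.062] tool shift mm [-76.7 360.9  -0. ]
P3 [ 0.46  -0.128] tool shift mm [ 2.100e+01  2.645e+02 -1.000e-01]
P4 [ 0.526 -0.248] tool shift mm [-75.3 166.9   0. ]
```

```bash
python3 -m creep '[[-1,21,264,0,0,0,0],[-1,21,264,0,0,0,0],[-1,21,264,0,0,0,0],[-1,21,264,0,0,0,0],[-1,21,264,40,0,0,0],[-1,21,264,40,0,0,0],[-1,21,264,40,0,0,0],[-1,21,264,40,0,0,0]]' >/dev/null
python3 go.py; python3 - <<'E'
from h import *
p,P=cloud("wrist"); cv2.imwrite("pics/w1.png",p[...,::-1])
for t in ("pad_a","lid_panel"):
  for o in vision.find_in("wrist",t)[:5]:
    u,v=map(int,o["uv"]); print(t,round(o["conf"],2),u,v,np.nanmedian(P[v-3:v+4,u-3:u+4].reshape(-1,3),0).round(4))
E
```

```text
t 2.0333 tcp [ 0.4584 -0.1273  0.3632] tip z 0.1812 F [-0.2 -0.5 -0.1] grip 0.007946453896701823 tool y deg 74.7 tilt [-0.0028  0.0008]
P1 [ 0.646 -0.182] tool shift mm [-195.5   -2.9   -0.6]
P2 [ 0.58  -0.062] tool shift mm [-99.7  95.3  -0.3]
P3 [ 0.46  -0.128] tool shift mm [-1.5 -0.6 -0. ]
P4 [ 0.526 -0.248] tool shift mm [-97.4 -98.7  -0.3]
pad_a 0.78 201 304 [ 0.5034 -0.2422  0.1466]
pad_a 0.74 313 226 [ 0.4543 -0.1303  0.1562]
pad_a 0.6 438 308 [ 0.5526 -0.054   0.1545]
lid_panel 0.93 314 219 [ 0.4505 -0.1286  0.1544]
lid_panel 0.57 313 228 [ 0.4546 -0.13    0.1565]
```

View pics/w1.png

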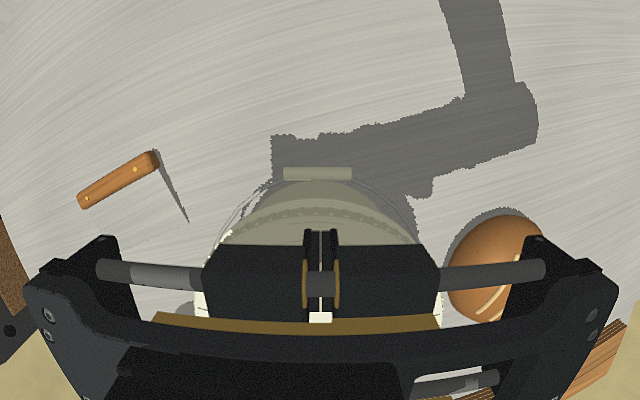

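The fingertips at (320,240) are centred over the rim on the bail-handle side, with the bail grip at (317,173). That makes this section c. I'll press now.

```bash
python3 -m creep '[[-1,-1,0,20,0,0,0],[-1,-1,0,26,0,0,0],[-1,-1,0,28,0,0,0],[-1,-1,0,30,0,0,0],[-1,-1,0,31,0,0,0],[-1,-1,0,32,0,0,0],[-1,-1,0,32,0,0,0],[-1,-1,0,32,0,0,0]]' >/dev/null; python3 go.py|head -1
```

```text
t 2.85 tcp [ 0.4596 -0.131   0.3329] tip z 0.1509 F [-0.2  0.5  0.3] grip 0.005945077364522218 tool y deg 74.4 tilt [ 0.001 -0.   ]
```

```bash
python3 -m creep '[[-1,0,0,1,0,0,0],[-1,0,0,2,0,0,0],[-1,0,0,3,0,0,0],[-1,0,0,4,0,0,0],[-1,0,0,4,0,0,0]]' >/dev/null; python3 go.py|head -1
python3 - <<'E'
from h import *
p,P=cloud("side"); cv2.imwrite("pics/s3.png",cv2.resize(p[60:240,230:470],None,fx=3,fy=3)[...,::-1])
E
```

```text
t 3.2667 tcp [ 0.4596 -0.1306  0.33  ] tip z 0.148 F [-2.7  1.1  8.1] grip 0.0070174092907777175 tool y deg 74.4 tilt [ 0.0002 -0.0006]
```

View pics/s3.png

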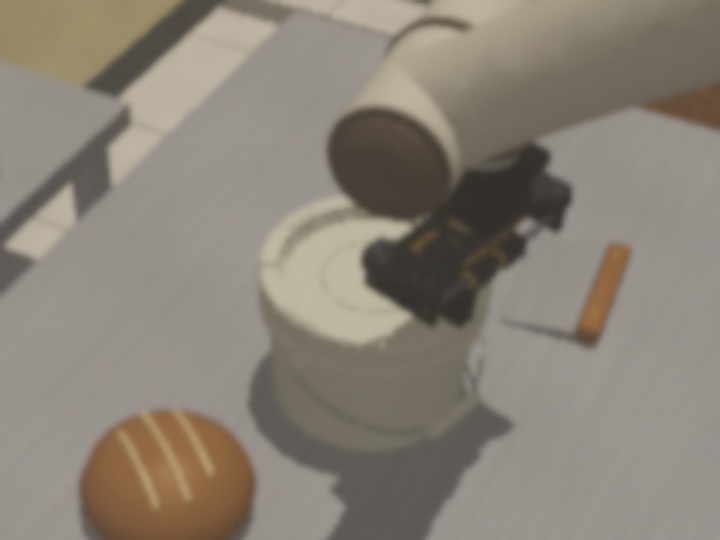

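The gripper hides the pressed section near (450,290), and the tub is standing normally. I'll push slightly further to confirm the firm stop.

```bash
python3 -m creep '[[-1,0,0,1,0,0,0],[-1,0,0,1,0,0,0]]' >/dev/null; python3 go.py|head -1;python3 -m creep '[[-1,0,0,2,0,0,0],[-1,0,0,2,0,0,0]]' >/dev/null; python3 go.py|head -1; 
```

```text
t 3.4833 tcp [ 0.4595 -0.1306  0.3299] tip z 0.1479 F [-4.3  1.9 14.2] grip 0.00708307826044049 tool y deg 74.5 tilt [ 0.0005 -0.0008]
t 3.65 tcp [ 0.4595 -0.1305  0.3297] tip z 0.1477 F [-9.   5.8 23.7] grip 0.005104077613251742 tool y deg 74.5 tilt [ 0.0008 -0.0015]
```

That is the firm stop, at 147.7 mm against 147.5 expected, so c is shut. Next is P2 (section d or b), with one lift and a traverse.

```bash
python3 -m creep '[[-1,0,0,-5,0,0,0],[-1,0,0,-35,0,0,0],[-1,-30,30,-35,0,0,0],[-1,-58,58,-35,0,0,0],[-1,-86,86,-35,0,0,0],[-1,-97,97,-35,0,0,0],[-1,-97,97,-35,0,0,0],[-1,-97,97,-35,0,0,0]]' >/dev/null; python3 go.py
```

```text
t 4.3167 tcp [ 0.5793 -0.0628  0.3597] tip z 0.1777 F [-0.3  0.1 -0.1] grip 0.004492220311810431 tool y deg 74.4 tilt [-0.002  -0.0001]
P1 [ 0.646 -0.182] tool shift mm [-96.4 -96.6  -0.1]
P2 [ 0.58  -0.062] tool shift mm [-0.2  1.2 -0. ]
P3 [ 0.46  -0.128] tool shift mm [ 97.6 -95.1   0.2]
P4 [ 0.526 -0.248] tool shift mm [ 1.300e+00 -1.928e+02  1.000e-01]
```

```bash
python3 -m creep '[[-1,0,0,18,0,0,0],[-1,0,0,23,0,0,0],[-1,0,0,25,0,0,0],[-1,0,0,27,0,0,0],[-1,0,0,29,0,0,0],[-1,0,0,31,0,0,0],[-1,0,0,32,0,0,0],[-1,0,0,32,0,0,0]]' >/dev/null; python3 go.py|head -1;python3 -m creep '[[-1,0,0,1,0,0,0],[-1,0,0,1,0,0,0]]' >/dev/null; python3 go.py|head -1; 
```

```text
t 4.9833 tcp [ 0.5788 -0.0636  0.33  ] tip z 0.148 F [-3.   1.2  6.4] grip 0.0031417196322514928 tool y deg 74.4 tilt [ 0.0005 -0.0006]
t 5.15 tcp [ 0.5788 -0.0635  0.33  ] tip z 0.148 F [-4.   1.9  9.8] grip 0.008560254559033267 tool y deg 74.4 tilt [ 0.001  -0.0008]
```

Firm stop again at 148.0 mm. On to P1.

```bash
python3 -m creep '[[-1,0,0,-5,0,0,0],[-1,0,0,-33,0,0,0],[-1,-30,-30,-33,0,0,0],[-1,-58,-58,-33,0,0,0],[-1,-86,-86,-33,0,0,0],[-1,-97,-97,-33,0,0,0],[-1,-97,-97,-33,0,0,0],[-1,-97,-97,-33,0,0,0]]' >/dev/null; python3 go.py|head -2
python3 -m creep '[[-1,0,0,18,0,0,0],[-1,0,0,23,0,0,0],[-1,0,0,25,0,0,0],[-1,0,0,27,0,0,0],[-1,0,0,29,0,0,0],[-1,0,0,31,0,0,0],[-1,0,0,32,0,0,0],[-1,0,0,32,0,0,0]]' >/dev/null; python3 go.py|head -1;python3 -m creep '[[-1,0,0,1,0,0,0],[-1,0,0,2,0,0,0],[-1,0,0,2,0,0,0]]' >/dev/null; python3 go.py|head -1; 
```

```text
t 5.8167 tcp [ 0.6463 -0.1839  0.3596] tip z 0.1776 F [-0.3  0.1  0.7] grip 0.00536295628605457 tool y deg 74.3 tilt [-0.0015  0.0004]
P1 [ 0.646 -0.182] tool shift mm [0.6 2.1 0. ]
t 6.4833 tcp [ 0.6463 -0.1823  0.33  ] tip z 0.148 F [-1.8  2.   4.6] grip 0.004097536717501488 tool y deg 74.4 tilt [ 0.0009 -0.    ]
t 6.7333 tcp [ 0.6463 -0.1822  0.3299] tip z 0.1479 F [-4.1  3.1 11.3] grip 0.0034734849451795997 tool y deg 74.5 tilt [ 0.0019 -0.0006]
```

P1 is at its stop too. I'll press P4 for good measure: the shift is +97x, -97y.

```bash
python3 -m creep '[[-1,0,0,-5,0,0,0],[-1,0,0,-34,0,0,0],[-1,30,-30,-34,0,0,0],[-1,58,-58,-34,0,0,0],[-1,86,-86,-34,0,0,0],[-1,97,-97,-34,0,0,0],[-1,97,-97,-34,0,0,0],[-1,97,-97,-34,0,0,0]]' >/dev/null; python3 go.py|sed -n '1p;5p'
python3 -m creep '[[-1,0,0,18,0,0,0],[-1,0,0,23,0,0,0],[-1,0,0,25,0,0,0],[-1,0,0,27,0,0,0],[-1,0,0,29,0,0,0],[-1,0,0,31,0,0,0],[-1,0,0,32,0,0,0],[-1,0,0,33,0,0,0]]' >/dev/null; python3 go.py|head -1
python3 -m creep '[[-1,0,0,-10,0,0,0],[-1,0,0,-40,0,0,0],[-1,0,0,-80,0,0,0],[-1,0,-40,-100,0,0,0],[-1,0,-80,-100,0,0,0],[-1,0,-120,-100,0,0,0],[-1,0,-160,-100,0,0,0],[-1,0,-200,-100,0,0,0]]' >/dev/null
python3 -m creep '[[-1,0,-40,0,0,0,0],[-1,0,-40,0,0,0,0],[-1,0,-40,0,0,0,0]]' >/dev/null
python3 go.py|head -1
python3 - <<'E'
from h import *
C=np.array([.553,-.155])
for c in ("scene","side"):
    p,P=cloud(c); Q=P.reshape(-1,3); D=Q[:,:2]-C; R=np.hypot(*D.T); a=np.degrees(np.arctan2(D[:,1],D[:,0]))
    ok=(R>.090)&(R<.104)&(Q[:,2]>.13)&(Q[:,2]<.18)
    for k in (-16,74,164,-106):
        m=ok&(abs((a-k+180)%360-180)<38); print(c,k,m.sum(),(np.percentile(Q[m,2],[10,50,90])*1000).round(1) if m.any() else "")
    for t in ("loaf","dredger","scraper"):
        for o in vision.cut_out(c,t)[:1]: print(t,np.round(np.nanmedian(P[o["region"]],0),3))
E
```

```text
t 7.4 tcp [ 0.5265 -0.2506  0.3611] tip z 0.1791 F [ 0.2 -0.2  0.5] grip 0.003457114348308765 tool y deg 74.3 tilt [ 0.0011 -0.0002]
P4 [ 0.526 -0.248] tool shift mm [ 0.9  2.2 -0. ]
t 8.0667 tcp [ 0.5273 -0.25    0.3299] tip z 0.1479 F [-4.1  4.  11.3] grip 0.00667026083247724 tool y deg 74.5 tilt [ 0.0019 -0.0011]
t 8.9833 tcp [ 0.4611 -0.4835  0.4274] tip z 0.2454 F [ 1.2  0.6 -0. ] grip 0.007400199928002431 tool y deg 74.2 tilt [-0.0003  0.0003]
scene -16 296 [142.5 145.7 148.1]
scene 74 303 [140.9 145.6 147.9]
scene 164 214 [143.5 145.5 147.6]
scene -106 226 [143.6 146.  147.6]
loaf [0.663 0.077 0.065]
scraper [ 0.425 -0.392  0.01 ]
side -16 144 [144.1 146.  148.5]
side 74 213 [139.6 145.5 147.8]
side 164 196 [142.9 145.8 148. ]
side -106 147 [143.5 145.7 147.8]
loaf [0.623 0.099 0.062]
dredger [ 0.618 -0.352  0.095]
scraper [ 0.428 -0.376  0.01 ]
```

All four sections measure 146 mm, so they are shut. The bystanders haven't moved and the arm is clear.

```bash
python3 -m creep '[[-1,0,0,0,0,0,0],[-1,0,0,0,0,0,0],[-1,0,0,0,0,0,0]]' | head -1; python3 -c "
from station import r; print(r.finish_job())"
```

```text
time_s: 9.63
the job is handed in; nothing more can be done
None
```

I pressed all four rim sections to their stops, and the cameras showed each one clicked shut and the loaf, dredger and scraper unmoved; I handed the job in at about 9.6 s with the arm clear, but no verdict came back.

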